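# Seal the purge chamber window crosswise and open the argon

### The job

The four wing screws that hold the window on the argon purge chamber are only finger-tight: tighten them clockwise in two rounds, about an eighth of a turn each in the first and then fully home to their stops in the second, in each round crosswise (after a screw, the one diagonally opposite it, then the other diagonal). Once all four are home, open the yellow argon valve on the chamber's deck fully, a quarter turn anticlockwise until its handle lies in line with the pipe. Keep off the glass and leave the ship, the welding gun and the magnet where they are.

Things in the scene. Friction and masses are not known exactly. Their poses are not given: they have to be found in the camera images.
- chamber: Argon purge chamber, fixed on the bench: white box, blue band, 300 mm wide (y), 260 mm deep (x). Origin: centre of its underside; x runs from its low front to its high back (low front on the robot's right, yaw 63 to 97 degrees). Front 90 mm high; from x = -120 mm its top slopes up backwards at 28 degrees to a flat deck, 184 mm high, from x = 57 to 130 mm.
- window: Grey aluminium window frame on the slope, 184 mm (x, up the slope) by 200 mm (y). z: outward normal of the slope, 28 degrees from vertical, leaning to the low front. Origin: middle of the window on the slope; the frame's face is 11 mm above it. Screws at x = -70 (front) or 70 mm (rear), y = 75 (left) or -75 mm (right). Diagonals: front left with rear right, front right with rear left.
- glass: Clear glass in the middle of the frame, 100 mm (x, up the slope) by 100 mm (y), its face 9 mm above its origin and 2 mm below the frame's face; z is its outward normal. Fragile: fingers and arm must keep off it.
- screw_fl_grip (a point): Grip point of the front left (low edge of the slope, chamber's +y side) wing screw, on its axis 30 mm above the frame's face. z: outwards along the axis; x: along the wings; turns with the screw. Black wing bar 54 mm long (x), 12 thick (y), 28 high, from 16 mm below to 12 mm above this point; under it a 12 mm stem and a washer 26 mm wide, 3 high. It does not sink visibly.
- screw_fl (a joint): Angle of the front left (low edge of the slope, chamber's +y side) screw, rad: 0 finger-tight (0 to 0.2 at the start), growing clockwise seen from outside (looking down on the window) to a stop at 1.57, fully home, a quarter turn. Takes 0.16 N m, rising to 0.24 N m; stays where it is left.
- screw_fr_grip (a point): Grip point of the front right (low edge, chamber's -y side) wing screw, on its axis 30 mm above the frame's face. z: outwards along the axis; x: along the wings; turns with the screw. Black wing bar 54 mm long (x), 12 thick (y), 28 high, from 16 mm below to 12 mm above this point; under it a 12 mm stem and a washer 26 mm wide, 3 high. It does not sink visibly.
- screw_fr (a joint): Angle of the front right (low edge, chamber's -y side) screw, rad: 0 finger-tight (0 to 0.2 at the start), growing clockwise seen from outside (looking down on the window) to a stop at 1.57, fully home, a quarter turn. Takes 0.16 N m, rising to 0.24 N m; stays where it is left.
- screw_rl_grip (a point): Grip point of the rear left (high edge, chamber's +y side) wing screw, on its axis 30 mm above the frame's face. z: outwards along the axis; x: along the wings; turns with the screw. Black wing bar 54 mm long (x), 12 thick (y), 28 high, from 16 mm below to 12 mm above this point; under it a 12 mm stem and a washer 26 mm wide, 3 high. It does not sink visibly.
- screw_rl (a joint): Angle of the rear left (high edge, chamber's +y side) screw, rad: 0 finger-tight (0 to 0.2 at the start), growing clockwise seen from outside (looking down on the window) to a stop at 1.57, fully home, a quarter turn. Takes 0.16 N m, rising to 0.24 N m; stays where it is left.
- screw_rr_grip (a point): Grip point of the rear right (high edge, chamber's -y side) wing screw, on its axis 30 mm above the frame's face. z: outwards along the axis; x: along the wings; turns with the screw. Black wing bar 54 mm long (x), 12 thick (y), 28 high, from 16 mm below to 12 mm above this point; under it a 12 mm stem and a washer 26 mm wide, 3 high. It does not sink visibly.
- screw_rr (a joint): Angle of the rear right (high edge, chamber's -y side) screw, rad: 0 finger-tight (0 to 0.2 at the start), growing clockwise seen from outside (looking down on the window) to a stop at 1.57, fully home, a quarter turn. Takes 0.16 N m, rising to 0.24 N m; stays where it is left.
- valve_grip (a point): Grip point of the gas valve's yellow butterfly handle, on its vertical axis 76 mm above the deck (260 mm above the bench). x along the handle, z up; turns with it. Handle 48 mm long (x), 12 thick (y), 28 high, from 16 mm below to 12 mm above this point. Below: a brass valve body, top 28 mm under this point, on a 16 mm brass pipe that runs along the chamber's y.
- valve (a joint): Angle of the valve handle, rad: near 0 (0 to 0.1 at the start) shut, across the pipe; grows anticlockwise seen from above to a stop at 1.57, fully open, in line with the pipe. Takes 0.12 N m and stays where it is left.
- ship: Bystander: ornamental sailing ship of cut steel sheet, 85 mm long, 45 wide, 100 tall, standing loose beside the chamber; origin at the centre of its underside, z up.
- welder: Bystander: hand-held laser welding gun, white and grey with a thin nozzle, about 260 x 150 mm, 44 mm high, lying loose beside the chamber; origin under the middle of its body, nozzle along x.
- magnet: Bystander: red triangular welding magnet, 95 x 95 mm, 20 mm high, lying loose beside the chamber; origin at its underside.

How it is judged:
On the way, in this order (a step that is already met when the one before it is completed fails the run):
1. first round: all four screws turned part of the way (each past 0.45 rad, none past 1.3 rad) (value of joint screw_fl between 0.45 and 1.3 rad and value of joint screw_rr between 0.45 and 1.3 rad and value of joint screw_fr between 0.45 and 1.3 rad and value of joint screw_rl between 0.45 and 1.3 rad), for 0.1 s.
2. second round: all four screws fully home (past 1.4 of 1.57 rad), the valve still shut (value of joint each of screw_fl, screw_rr, screw_fr, screw_rl above 1.4 rad and value of joint valve below 0.3 rad), for 0.1 s.
At the end, for the whole second after the job is handed in: All four wing screws within 0.17 rad of their stops at 1.57 rad (past 1.4 rad) and the valve handle past 1.3 rad of its 1.57 rad travel, at rest (value of joint each of screw_fl, screw_rr, screw_fr, screw_rl above 1.4 rad and value of joint valve above 1.3 rad and velocity of joint valve below 0.05 rad/s); the robot touches nothing.
It fails at once if a screw is driven past 1.3 rad while another has not yet had its first round (below 0.45 rad) ((value of joint screw_fl above 1.3 rad and value of joint screw_rr below 0.45 rad) or (value of joint screw_fl above 1.3 rad and value of joint screw_fr below 0.45 rad) or (value of joint screw_fl above 1.3 rad and value of joint screw_rl below 0.45 rad) or (value of joint screw_rr above 1.3 rad and value of joint screw_fl below 0.45 rad) or (value of joint screw_rr above 1.3 rad and value of joint screw_fr below 0.45 rad) or (value of joint screw_rr above 1.3 rad and value of joint screw_rl below 0.45 rad) or (value of joint screw_fr above 1.3 rad and value of joint screw_fl below 0.45 rad) or (value of joint screw_fr above 1.3 rad and value of joint screw_rr below 0.45 rad) or (value of joint screw_fr above 1.3 rad and value of joint screw_rl below 0.45 rad) or (value of joint screw_rl above 1.3 rad and value of joint screw_fl below 0.45 rad) or (value of joint screw_rl above 1.3 rad and value of joint screw_rr below 0.45 rad) or (value of joint screw_rl above 1.3 rad and value of joint screw_fr below 0.45 rad)).
It fails at once if not crosswise: two neighbouring screws are past 0.45 rad (first round) or past 1.3 rad (second round) while the other two are still below it ((value of joint each of screw_fl, screw_fr above 0.45 rad and value of joint each of screw_rr, screw_rl below 0.45 rad) or (value of joint each of screw_fl, screw_rl above 0.45 rad and value of joint each of screw_rr, screw_fr below 0.45 rad) or (value of joint each of screw_rr, screw_fr above 0.45 rad and value of joint each of screw_fl, screw_rl below 0.45 rad) or (value of joint each of screw_rr, screw_rl above 0.45 rad and value of joint each of screw_fl, screw_fr below 0.45 rad) or (value of joint each of screw_fl, screw_fr above 1.3 rad and value of joint each of screw_rr, screw_rl below 1.3 rad) or (value of joint each of screw_fl, screw_rl above 1.3 rad and value of joint each of screw_rr, screw_fr below 1.3 rad) or (value of joint each of screw_rr, screw_fr above 1.3 rad and value of joint each of screw_fl, screw_rl below 1.3 rad) or (value of joint each of screw_rr, screw_rl above 1.3 rad and value of joint each of screw_fl, screw_fr below 1.3 rad)).
It fails at once if the valve is opened (past 0.3 rad) before all four screws are home (1.4 rad) (value of joint valve above 0.3 rad and value of joint any of screw_fl, screw_rr, screw_fr, screw_rl below 1.4 rad).
It fails at once if the glass is touched with more than 3 N (contact force between any of the fingers, the arm and glass above 3 N).
It fails at once if the ship, welding gun or magnet is moved more than 15 mm, or the ship tipped (distance of any of ship, welder, magnet from where it was at the start of the episode above 0.015 m or angle between ship's own z axis and vertical above 0.3 rad).
It also fails if it takes over 72 s, if anything falls off the work surface, if the arm or the gripper's body presses on something with over 40 N, if the wrist force passes 120 N, or if a joint passes its speed limit or range.

### The arm

A 7-joint arm with a two-finger parallel gripper is mounted at the origin on the work surface. World frame = base frame: x ahead of the robot, y to its left, z up, the work surface at z = 0. Lengths are in m, angles in rad, forces in N, time in s.
With the tool pointing down it reaches from about 0.35 to 0.9 m from the base axis. Payload 8.1 kg.
Tool frame: the origin (TCP) lies at the centre of the arm's flange, where the gripper is bolted on; the fingertips stand 178 mm ahead of it and the grasp point (between the pads) lies 159 mm ahead of it; z points along the fingers, y is the direction in which the jaws open and shut (so a half turn about z gives the same grasp; the last joint's range is limited). The gripper opens to 92 mm and grips with 3 to 60 N. Pads are 19 mm wide; open, the fingers measure 130 mm over their backs; the gripper's body (75 mm by 190 mm) begins 47 mm behind the grasp point.
Start: joints at [-1.307, 0.434, 0.025, 1.573, -0.012, 1.134, -0.075], TCP at [0.224, 0.583, 0.405] pointing down, gripper open.
Joint ranges: [-2.62, 2.62], [-0.44, 2.09], [-1.27, 1.32], [0.08, 2.57], [-1.32, 4.46], [0.12, 2], [-2.74, 2.74]. Speed limits (rad/s): [2.22, 2.22, 3.01, 3.01, 3.14, 3.14, 3.14].

### API

Orientations are given as a rotation vector (axis times angle).
In Python, from cell import arm, get_image, camera_model gives the robot as it stands. The module is installed in compiled form; this text tells all that it offers.
- The arm moves only by the shell command python3 -m pendant 'ROWS' [FORCE]. ROWS is JSON, a list that holds one entry, the list of rows, each a list of 7 numbers: the shift along the tool's x, y, z in mm, then the turn, a rotation vector about the tool's x, y, z in rad, then the closure, from -1 (fully open) to 1 (shut). In form: [[[x, y, z, rx, ry, rz, hand], ...]]. A call has 1 to 20 rows; each row is the pose to reach, as a shift and turn from the pose commanded when the call began, along the tool's axes at that moment; what a row does not reach only later rows make up. A row lasts 1/8 s, in which the tool goes at most 62.5 mm and 10.7 degrees, less where a joint would pass 70% of its speed; a pose out of reach is approached as far as the arm can. A call with a gripper value outside its range is refused whole. The fingers move at their own pace and stop on an object; FORCE is the grip in N (left out, the last holds). Time passes only in rows, so rows that repeat a pose let the fingers close. It gives the time, the measured TCP pose, the force and the opening at its end, in the units of the state.
- arm.observe(): the state, without advancing time (a new reading comes with each control period).
- get_image(name): name is "side" or "top" or "wrist"; returns the picture (400x640x3 uint8, red, green, blue); there is no depth.
- camera_model(name): a dict with "fx", "fy", "cx", "cy" (pixels), "k1" (the pictures are not rectified: a ray, as slopes to the right and down, at radius r is drawn at 1 + k1 r^2 times it, then the intrinsics apply), "position" and "orientation" of the camera in the world; the wrist camera has in their place "T_tool_cam" (4x4, takes a point from camera to tool coordinates, whose origin is the TCP and whose axes are the flange's). Camera axes: x right, y down, z forward; pixel columns grow to the right and rows downward; lengths in m; the calibration is good to about 2 mm. A picture is of the moment at which its call begins: read the wrist's pose just before it. camera_model takes no time and is no camera call.
- arm.sign_off(): hands the job in, once; it reports no verdict.
The state is a dict: "clock": time; "joints": joint angles; "dq": joint speeds; "joint_efforts": joint torques, N m; "position": TCP position; "ee_rot": TCP orientation; "force": force on the tool from outside, world axes, zero at the start; "ft_torque": the same for the moment, N m; "width": opening from 0.0 (shut) to 1.0 (fully open).
Only numpy, scipy, OpenCV 4.12 (cv2) and the standard library are available. Lean on these libraries where they do the work, as an engineer would, in place of code of your own. Each camera call takes 0.05 s, during which the arm holds its last target.

## Working session

There is one attempt and no reset: what is moved stays moved. The work goes in short steps, Python scripts to look and compute and a shell command to move; the robot and the scene stay as the last step left them, time stands still between calls to the robot, and variables do not carry over. Pictures are saved under pics/ and viewed, and the job is handed in when it is done.

```bash
mkdir -p pics
python3 - <<'E'
from cell import arm,get_image,camera_model
import cv2
s=arm.observe();print(s)
for n in ["side","top","wrist"]:
    cv2.imwrite(f"pics/{n}0.png",get_image(n)[:,:,::-1]);print(n,camera_model(n))
E
```

```text
{'clock': 0.0, 'joints': array([-1.30663498,  0.43518814,  0.02492448,  1.57411874, -0.01155754,
        1.13399603, -0.07510948]), 'dq': array([ 0.00043426,  0.00066892,  0.00095683, -0.00038618, -0.00065308,
       -0.00107536, -0.0002452 ]), 'joint_efforts': array([-4.67650116e-04, -6.67862034e+01,  9.84622948e-01, -3.14454782e+01,
       -6.05442119e-02,  4.31448966e-02,  1.67554613e-04]), 'position': array([0.22404805, 0.58319843, 0.40395748]), 'ee_rot': array([-5.72887548e-01, -3.08878587e+00,  2.45195300e-03]), 'force': array([-0.60946815,  0.24630123,  0.00418909]), 'ft_torque': array([-0.03661676,  0.02293687,  0.04437868]), 'width': 0.9993286750021992}
side {'fx': 515.6103677972712, 'fy': 515.6103677972712, 'cx': 318.92143526080014, 'cy': 192.45054294235942, 'k1': 0.03711466468370078, 'position': array([ 0.17680747, -0.62898464,  0.92111012]), 'orientation': array([-2.2970631 ,  0.64406152, -0.27490247])}
top {'fx': 393.6411109889853, 'fy': 393.6411109889853, 'cx': 322.15786312497806, 'cy': 198.99025611426012, 'k1': 0.021491112804386325, 'position': array([0.52437427, 0.02112592, 1.05599056]), 'orientation': array([-2.15968987,  2.21371734, -0.08415543])}
wrist {'fx': 278.1477995035549, 'fy': 278.1477995035549, 'cx': 324.1594751405277, 'cy': 200.78327601433594, 'k1': -0.0010356810920060027, 'T_tool_cam': array([[ 6.47750040e-05, -9.69082942e-01, -2.46735175e-01,
         6.48272898e-02],
       [ 9.99999949e-01, -1.44130183e-05,  3.19137354e-04,
        -1.00391721e-03],
       [-3.12826765e-04, -2.46735183e-01,  9.69082892e-01,
         1.98459693e-02],
       [ 0.00000000e+00,  0.00000000e+00,  0.00000000e+00,
         1.00000000e+00]])}
```

View pics/side0.png

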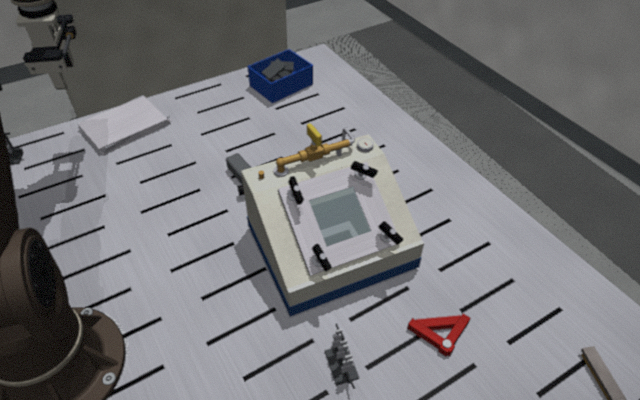

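View pics/top0.png

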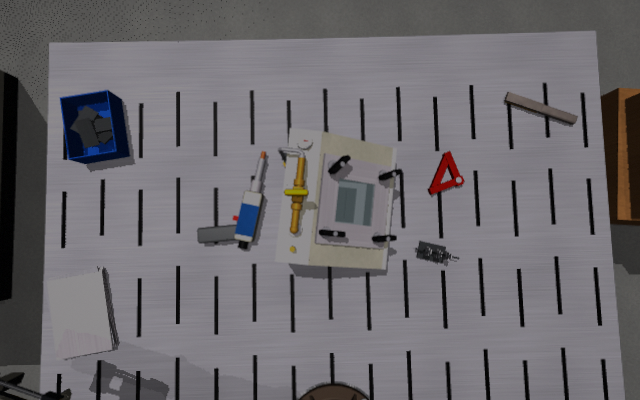

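View pics/wrist0.png

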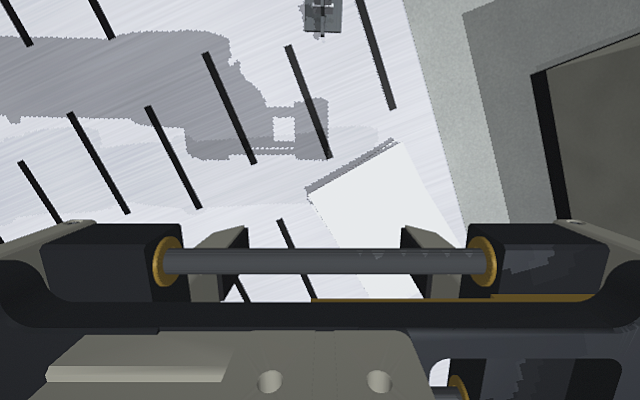

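Run:
```python
import cv2
a=cv2.imread("pics/top0.png")[115:285,265:415];cv2.imwrite("pics/topc.png",cv2.resize(a,None,fx=3.5,fy=3.5,interpolation=cv2.INTER_CUBIC))
a=cv2.imread("pics/side0.png")[115:315,235:430];cv2.imwrite("pics/sidec.png",cv2.resize(a,None,fx=3,fy=3,interpolation=cv2.INTER_CUBIC))
```

```text
(no output)
```

View pics/topc.png

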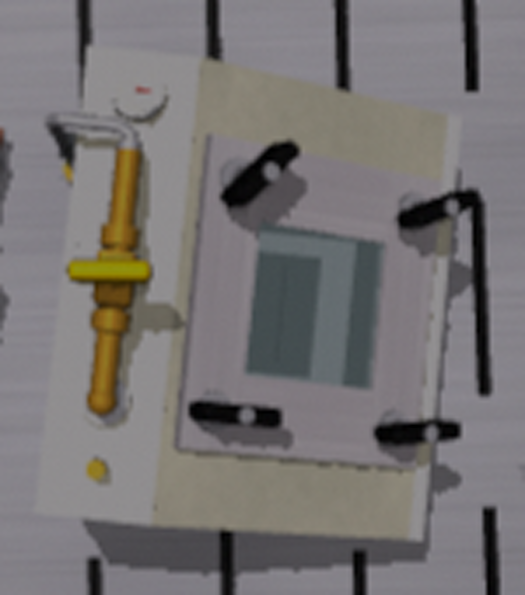

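View pics/sidec.png

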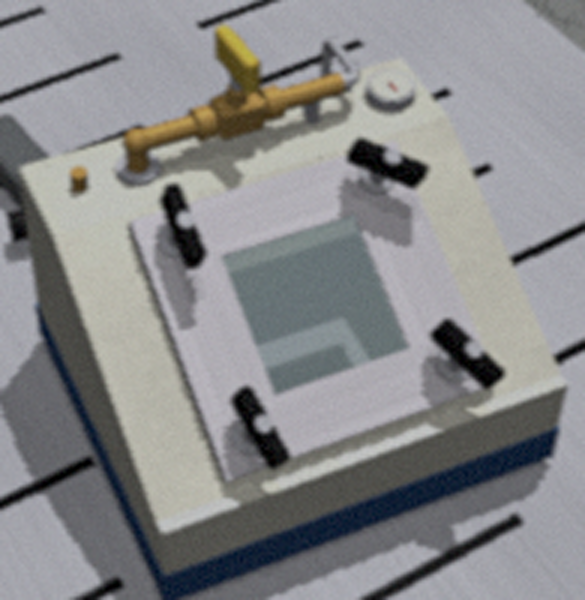

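```bash
cat > h.py <<'E'
import numpy as np
from scipy.spatial.transform import Rotation as R
from scipy.optimize import least_squares
from cell import camera_model, arm
def cam(n,s=None):
    m=camera_model(n)
    if 'position' in m: return m,np.array(m['position']),R.from_rotvec(m['orientation']).as_matrix()
    s=s or arm.observe(); T=np.array(m['T_tool_cam']); Rt=R.from_rotvec(s['ee_rot']).as_matrix()
    return m,s['position']+Rt@T[:3,3],Rt@T[:3,:3]
def ray(n,px,s=None):
    m,p,Rc=cam(n,s); d=np.array([(px[0]-m['cx'])/m['fx'],(px[1]-m['cy'])/m['fy']]);u=d.copy()
    for _ in range(20): u=d/(1+m['k1']*(u@u))
    return p,Rc@np.array([u[0],u[1],1])
def proj(n,P,s=None):
    m,p,Rc=cam(n,s); c=Rc.T@(np.asarray(P)-p);u=c[:2]/c[2];u=u*(1+m['k1']*(u@u))
    return np.array([u[0]*m['fx']+m['cx'],u[1]*m['fy']+m['cy']])
def onplane(n,px,P0,N,s=None):
    p,d=ray(n,px,s);return p+d*(((P0-p)@N)/(d@N))
def chmat(v): return np.array([v[0],v[1],0]),R.from_euler('z',v[2]).as_matrix()
c28,s28=np.cos(np.radians(28)),np.sin(np.radians(28))
Rw=np.array([[c28,0,-s28],[0,1,0],[s28,0,c28]])  # chamber<-window
W0=np.array([-.0315,0,.137])
SC={'fl':(-.07,.075),'fr':(-.07,-.075),'rl':(.07,.075),'rr':(.07,-.075)}
def scr(k,h): return W0+Rw@np.array([*SC[k],.011+h])
E
python3 - <<'E'
from h import *
t=lambda x,y:(x/3.5+265,y/3.5+115)
sd=lambda x,y:(x/3+235,y/3+115)
obs=[('top',t(87,45),(.13,-.15,.184)),('top',t(38,513),(.13,.15,.184)),('top',t(203,60),(.057,-.15,.184)),('top',t(155,525),(.057,.15,.184)),
('top',t(460,117),(-.13,-.15,.09)),('top',t(425,541),(-.13,.15,.09)),
('side',sd(22,168),(.13,.15,.184)),('side',sd(405,60),(.13,-.15,.184)),('side',sd(160,530),(-.13,.15,.09)),('side',sd(565,388),(-.13,-.15,.09))]
for k,a,b in [('rr',(271,170),(393,158)),('fr',(453,205),(473,348)),('rl',(247,415),(180,223)),('fl',(432,432),(263,425))]:
    obs+= [('top',t(*a),scr(k,.042)),('side',sd(*b),scr(k,.042))]
def f(v,o=obs):
    p,M=chmat(v);return np.concatenate([proj(n,p+M@np.array(P))-np.array(px) for n,px,P in o])
r=least_squares(f,[.55,.0,1.5],loss='soft_l1');print(r.x[:2],np.degrees(r.x[2]));print(f(r.x).reshape(-1,2).round(1))
for n in ('top','side'):
    o=[q for q in obs if q[0]==n];q=least_squares(f,[.55,0,1.5],args=(o,));print(n,q.x)
E
```

```text
[ 0.58472517 -0.02739006] 82.64227136340773
[[ 1.1 -0.3]
 [ 0.2 -0.1]
 [ 0.3 -1.3]
 [-0.1 -0.1]
 [ 1.5 -0.6]
 [ 0.5 -0.3]
 [-2.3 -1. ]
 [-2.4 -1.6]
 [-0.4  1. ]
 [ 0.1 -1.7]
 [ 1.2  0.2]
 [-1.1 -1.3]
 [ 0.7  0.3]
 [-0.6 -0.3]
 [ 1.  -0.2]
 [ 0.9 -1.8]
 [ 0.8  0.2]
 [-0.7 -1.1]]
top [ 0.58428003 -0.02579856  1.44615675]
side [ 0.58515452 -0.03022983  1.4315267 ]
```

```bash
cat >> h.py <<'E'
V=np.array([.5845,-.0273,1.442])
def winpose(P,yaw,V=None):
    """TCP pose: P window coords of grasp point; yaw=turn of tool about its z from nominal (tool x=+u, tool y=-chamber y)"""
    V=globals()['V'] if V is None else V
    p,M=chmat(V); Rn=M@Rw@np.diag([1.,-1,-1])@R.from_euler('z',yaw).as_matrix()
    g=p+M@(W0+Rw@np.array(P)); return g-Rn[:,2]*.159,Rn
def delta(tp,tR,base=None):
    if base is None:
        s=arm.observe();p,q=s['position'],R.from_rotvec(s['ee_rot']).as_matrix()
    else: p,q=base
    return (q.T@(tp-p)*1000).round(0),R.from_matrix(q.T@tR).as_rotvec().round(3)
E
python3 - <<'E'
from h import *
p,M=winpose([-.08,0,.24],0);print(p,M.round(2));print(delta(p,M))
E
```

```text
[ 0.54732225 -0.31435747  0.45173836] [[ 0.11  0.99  0.06]
 [ 0.88 -0.13  0.47]
 [ 0.47  0.   -0.88]]
(array([-624., -722.,  -47.]), array([-0.326,  0.414,  1.304]))
```

```bash
python3 -m pendant '[[[-60,-60,-60,0,0,0.15,-1],[-120,-120,-120,0,0,0.3,-1],[-160,-170,-150,0,0,0.45,-1],[-300,-320,-150,-0.1,0.1,0.9,-1],[-300,-320,-150,-0.1,0.1,0.9,-1],[-300,-320,-150,-0.1,0.1,0.9,-1],[-450,-500,-150,-0.2,0.2,1.1,-1],[-450,-500,-150,-0.2,0.2,1.1,-1],[-450,-500,-150,-0.2,0.2,1.1,-1],[-624,-722,-47,-0.326,0.414,1.304,0.13],[-624,-722,-47,-0.326,0.414,1.304,0.13],[-624,-722,-47,-0.326,0.414,1.304,0.13],[-624,-722,-47,-0.326,0.414,1.304,0.13],[-624,-722,-47,-0.326,0.414,1.304,0.13],[-624,-722,-47,-0.326,0.414,1.304,0.13],[-624,-722,-47,-0.326,0.414,1.304,0.13],[-624,-722,-47,-0.326,0.414,1.304,0.13]]]' 30
python3 - <<'E'
from h import *
from cell import get_image
import cv2
s=arm.observe();print(s['clock'],s['joints'].round(2),s['position'],s['ee_rot'],s['width'])
p,M=winpose([-.08,0,.24],0);print(delta(p,M))
im=get_image('wrist')[:,:,::-1].copy();cv2.imwrite('pics/w1.png',im)
import pickle;pickle.dump(s,open('w1.pkl','wb'))
for k in SC:
    q,MM=chmat(V)
    print(k,proj('wrist',q+MM@scr(k,.042),s).round(1))
E
```

```text
clock: 2.28
position: [0.547, -0.3189, 0.4486]
ee_rot: [-2.089, -1.822, -0.515]
force: [-0.1, 0.5, 0.9]
width: 0.434
2.275 [ 0.05  0.62  0.9   1.46 -0.8   1.68  0.88] [ 0.54702694 -0.31892503  0.44855799] [-2.08890645 -1.82249747 -0.51465261] 0.434275994076973
(array([ 6., -0., -1.]), array([-0.001,  0.002, -0.008]))
fl [259.8 173.3]
fr [387.  172.4]
rl [251.3  41.6]
rr [393.5  40.4]
```

View pics/w1.png

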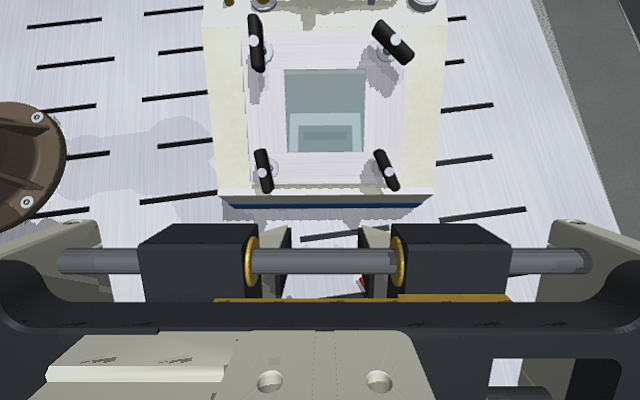

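Run:
```python
from h import *
import cv2,pickle
s=pickle.load(open('w1.pkl','rb'));im=cv2.imread('pics/w1.png');g=im.max(2)
p,M=chmat(V);N=M@Rw[:,2]
out=[]
for k in SC:
    P=p+M@scr(k,.028); u=proj('wrist',P,s).astype(int)
    x0,y0=max(u[0]-30,0),max(u[1]-32,0);c=g[y0:y0+62,x0:x0+60]
    n,l,st,ce=cv2.connectedComponentsWithStats((c<60).astype(np.uint8))
    i=1+np.argmax(st[1:,4]);ys,xs=np.nonzero(l==i)
    pts=[]
    for x,y in zip(xs+x0,ys+y0):
        w=onplane('wrist',(x,y),P,N,s);pts.append(Rw.T@(M.T@(w-p)-W0)*1000)
    pts=np.array(pts)[:,:2].astype(np.float32);m=pts.mean(0);C=np.cov((pts-m).T);v=np.linalg.eigh(C)[1][:,1]
    print(k,len(pts),m.round(1),'pca deg',np.degrees(np.arctan2(v[1],v[0])).round(1),cv2.minAreaRect(pts))
    out.append(cv2.resize(im[y0:y0+62,x0:x0+60],(380,300),interpolation=cv2.INTER_CUBIC))
    for h in (.042,): 
        cap={'fl':(262,172),'fr':(385,172),'rl':(254,41),'rr':(393,40)}[k]
        w=onplane('wrist',cap,p+M@scr(k,h),N,s);print('  cap',((Rw.T@(M.T@(w-p)-W0))*1000).round(1))
cv2.imwrite('pics/w1c.png',np.vstack([np.hstack(out[:2]),np.hstack(out[2:])]))
```

```text
fl 452 [-68.3  72.9] pca deg -171.1 ((-69.73213195800781, 72.94105529785156), (54.4891471862793, 15.368724822998047), 9.49917984008789)
  cap [-68.5  72.4  53. ]
fr 394 [-68.6 -76.6] pca deg -153.1 ((-69.80072021484375, -77.2283706665039), (56.79670715332031, 13.707602500915527), 25.97932243347168)
  cap [-69.5 -72.6  53. ]
rl 640 [71.6 72.8] pca deg -177.7 ((71.80223846435547, 72.31060791015625), (57.853755950927734, 16.828920364379883), 0.6469070911407471)
  cap [70.6 72.1 53. ]
rr 692 [ 70.1 -77. ] pca deg 50.4 ((69.9444808959961, -75.77442169189453), (54.11384582519531, 21.242807388305664), 48.197181701660156)
  cap [ 70.4 -74.5  53. ]
```

View pics/w1c.png

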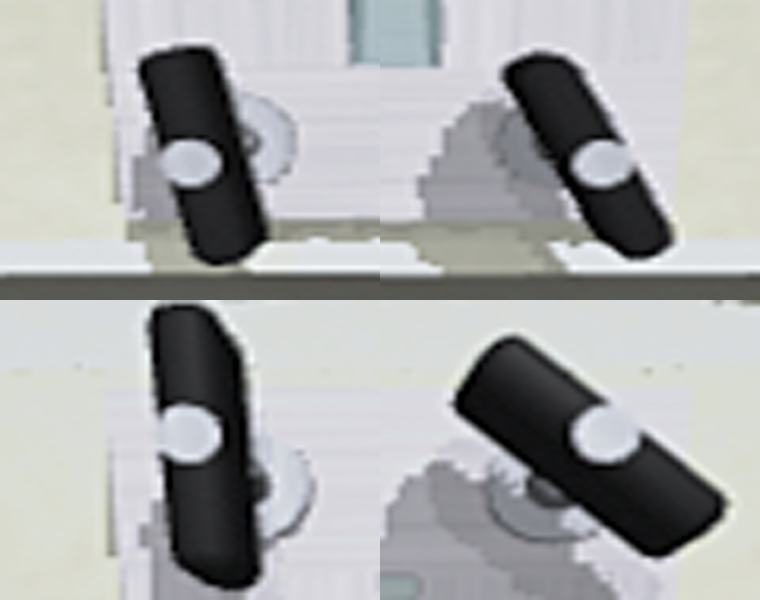

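```bash
cat >> h.py <<'E'
OFF=np.array([.0005,-.0005,0])
PHI={'fl':.163,'fr':.463,'rl':.026,'rr':.86}
def go(k,hov,turn=0):
    return winpose(np.array([*SC[k],.041+hov])+OFF,-PHI[k]+turn)
E
python3 - <<'E'
from h import *
s=arm.observe();p,M=winpose([-.08,0,.24],0);print(s['clock'],delta(p,M),s['joints'].round(2))
b=(s['position'],R.from_rotvec(s['ee_rot']).as_matrix())
for h in (.045,.0): print(delta(*go('fl',h)))
E
```

```text
2.325 (array([ 3., -0., -1.]), array([-0.001,  0.   , -0.004])) [ 0.05  0.62  0.9   1.46 -0.8   1.68  0.88]
(array([ 13., -75., 153.]), array([-0.001, -0.   , -0.167]))
(array([ 13., -75., 198.]), array([-0.001, -0.   , -0.167]))
```

```bash
python3 -m pendant '[[[5,-37,60,0,0,-0.08,0.13],[10,-75,110,0,0,-0.163,0.13],[10,-75,154,0,0,-0.163,0.13],[10,-75,154,0,0,-0.163,0.13]]]' 30
python3 - <<'E'
from h import *
from cell import get_image
import cv2
s=arm.observe();print(s['clock'],delta(*go('fl',.045)),s['joints'].round(2),s['force'],s['ft_torque'])
for n in ('wrist','side'): cv2.imwrite(f'pics/{n}2.png',get_image(n)[:,:,::-1])
s=arm.observe();print(s['clock'],delta(*go('fl',.045)),delta(*go('fl',.0)))
E
```

```text
clock: 2.82
position: [0.4832, -0.22, 0.3189]
ee_rot: [-1.935, -2.01, -0.56]
force: [0.1, -1.2, 1.0]
width: 0.431
2.825 (array([-3.,  1., -3.]), array([-0.004, -0.006,  0.003])) [-0.08  0.56  0.83  1.89 -0.84  1.32  1.18] [ 0.11983666 -1.16283807  0.98394975] [-0.61847331  0.11259324 -0.02349563]
2.925 (array([-1., -0.,  1.]), array([ 0.001, -0.001,  0.002])) (array([-1., -0., 46.]), array([ 0.001, -0.001,  0.002]))
```

View pics/wrist2.png

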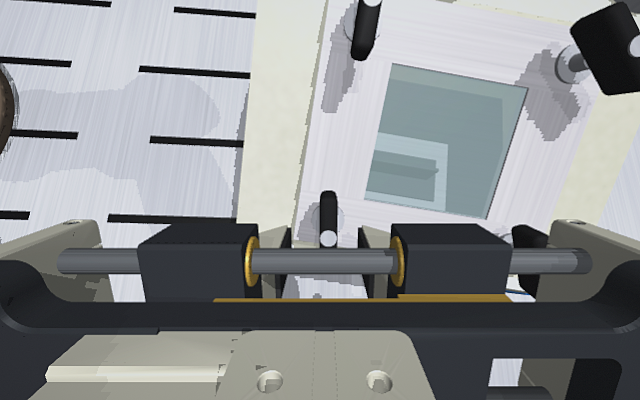

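View pics/side2.png

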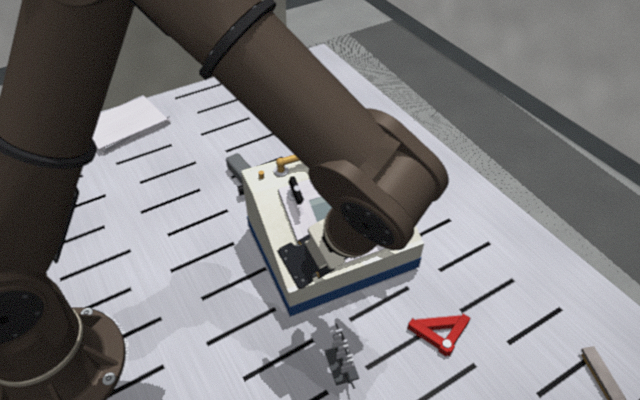

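```bash
python3 -m pendant '[[[0,0,25,0,0,0,0.13],[-1,0,46,0,0,0,0.13],[-1,0,46,0,0,0,1],[-1,0,46,0,0,0,1],[-1,0,46,0,0,0,1]]]' 40
python3 - <<'E'
from h import *
s=arm.observe();print(s['clock'],delta(*go('fl',0)),s['force'],s['ft_torque'],s['width']*92)
E
```

```text
clock: 3.55
position: [0.4867, -0.2043, 0.2801]
ee_rot: [-1.944, -2.011, -0.561]
force: [0.2, 0.2, -0.1]
width: 0.158
3.55 (array([ 2.,  0., -0.]), array([0.002, 0.   , 0.   ])) [ 0.21134794  0.22254753 -0.05925465] [-0.60694961  0.13401987 -0.04961274] 14.49082723583611
```

```bash
python3 -m pendant '[[[0,0,0,0,0,0.0,1],[0,0,0,0,0,0.12,1],[0,0,0,0,0,0.24,1],[0,0,0,0,0,0.36,1],[0,0,0,0,0,0.48,1],[0,0,0,0,0,0.6,1],[0,0,0,0,0,0.72,1],[0,0,0,0,0,0.72,1]]]' 50
python3 - <<'E'
from h import *
s=arm.observe();print(s['clock'],delta(*go('fl',0,.72)),s['joints'].round(2),s['force'],s['ft_torque'],s['width']*92)
E
```

```text
clock: 4.55
position: [0.4857, -0.2039, 0.2802]
ee_rot: [-2.446, -1.156, -0.365]
force: [-6.6, -1.1, 9.9]
width: 0.128
4.55 (array([ 2., -0., -0.]), array([-0.002, -0.001, -0.002])) [-0.17  0.67  0.96  1.95 -0.96  1.34  0.58] [-6.59683268 -1.06688687  9.9272417 ] [0.28817503 1.25314615 0.57384086] 11.748880921674559
```

Run:
```python
from h import *
for h in (.05,.0): print(delta(*go('rr',h)))
```

```text
(array([200.,  53., -50.]), array([-1.000e-03, -2.000e-03, -1.419e+00]))
(array([200.,  53.,  -0.]), array([-1.000e-03, -2.000e-03, -1.419e+00]))
```

```bash
python3 -m pendant '[[[0,0,0,0,0,0,0.13],[0,0,0,0,0,0,0.13],[0,0,-30,0,0,0,0.13],[0,0,-60,0,0,0,0.13],[40,10,-60,0,0,-0.17,0.13],[90,23,-60,0,0,-0.35,0.13],[140,36,-60,0,0,-0.52,0.13],[180,48,-60,0,0,-0.7,0.13],[200,53,-60,0,0,-0.88,0.13],[200,53,-60,0,0,-1.06,0.13],[200,53,-55,0,0,-1.24,0.13],[200,53,-50,0,0,-1.419,0.13],[200,53,-50,0,0,-1.419,0.13],[200,53,-50,0,0,-1.419,0.13]]]' 50
python3 - <<'E'
from h import *
from cell import get_image
import cv2
s=arm.observe();print(s['clock'],delta(*go('rr',.05)),s['joints'].round(2),s['force'],s['width']*92)
for n in ('wrist','side'): cv2.imwrite(f'pics/{n}3.png',get_image(n)[:,:,::-1])
s=arm.observe();print(s['clock'],delta(*go('rr',.0)))
E
```

```text
clock: 6.3
position: [0.649, -0.1224, 0.3903]
ee_rot: [-1.193, -2.665, -0.699]
force: [-0.9, 0.4, -0.3]
width: 0.433
6.3 (array([ 0., -1., -1.]), array([ 0.001, -0.   , -0.002])) [-0.17  0.6   0.67  1.53 -0.84  1.39  1.45] [-0.93784112  0.37801673 -0.27635261] 39.879217741462924
6.4 (array([ 0., -1., 49.]), array([ 0.001, -0.   , -0.   ]))
```

View pics/wrist3.png

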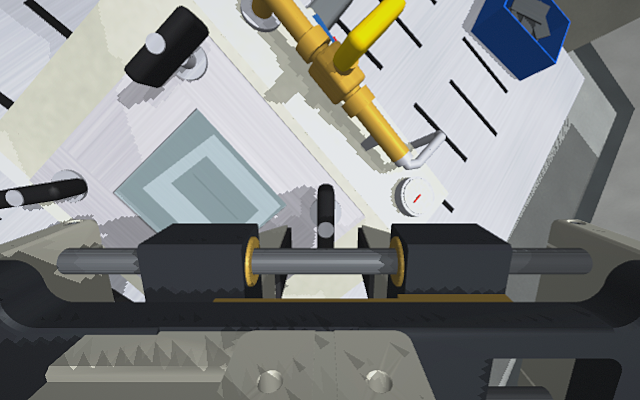

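View pics/side3.png

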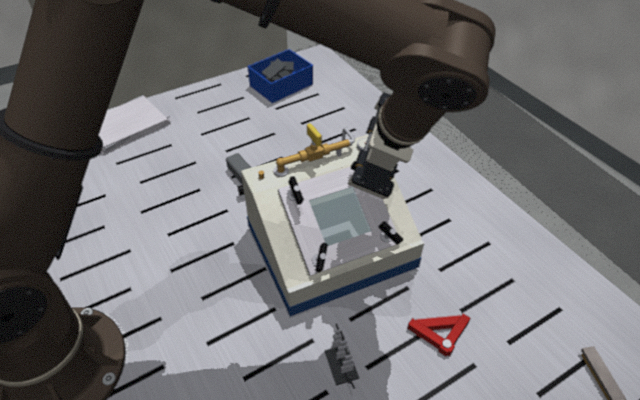

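```bash
python3 -m pendant '[[[0,-1,25,0,0,0,0.13],[0,-1,49,0,0,0,0.13],[0,-1,49,0,0,0,1],[0,-1,49,0,0,0,1],[0,-1,49,0,0,0,1],[0,-1,49,0,0,0,1],[0,-1,49,0,0,0.12,1],[0,-1,49,0,0,0.24,1],[0,-1,49,0,0,0.36,1],[0,-1,49,0,0,0.48,1],[0,-1,49,0,0,0.6,1],[0,-1,49,0,0,0.72,1],[0,-1,49,0,0,0.72,1]]]' 50
python3 - <<'E'
from h import *
s=arm.observe();print(s['clock'],delta(*go('rr',0,.72)),s['joints'].round(2),s['force'],s['ft_torque'],s['width']*92)
for h in (.05,.0): print(delta(*go('fr',h)))
E
```

```text
clock: 8.02
position: [0.6516, -0.1003, 0.348]
ee_rot: [-1.963, -1.988, -0.558]
force: [1.4, 0.5, 5.2]
width: 0.124
8.025 (array([-0., -0.,  1.]), array([ 0.002, -0.001,  0.002])) [-0.27  0.68  0.79  1.6  -0.95  1.38  0.82] [1.43385252 0.54809042 5.17975497] [-0.08565487  0.00585402 -0.18963452] 11.452963749659562
(array([-139.,  -20.,  -49.]), array([ 0.003, -0.   , -0.321]))
(array([-139.,  -20.,    1.]), array([ 0.003, -0.   , -0.321]))
```

```bash
python3 -m pendant '[[[0,0,0,0,0,0,0.13],[0,0,0,0,0,0,0.13],[0,0,-30,0,0,0,0.13],[0,0,-55,0,0,0,0.13],[-40,-6,-55,0,0,-0.1,0.13],[-90,-13,-55,0,0,-0.2,0.13],[-139,-20,-50,0,0,-0.321,0.13],[-139,-20,-50,0,0,-0.321,0.13],[-139,-20,-50,0,0,-0.321,0.13]]]' 50
python3 - <<'E'
from h import *
from cell import get_image
import cv2
s=arm.observe();print(s['clock'],delta(*go('fr',.05)),s['joints'].round(2),s['force'],s['width']*92)
for n in ('wrist',): cv2.imwrite(f'pics/{n}4.png',get_image(n)[:,:,::-1])
s=arm.observe();print(s['clock'],delta(*go('fr',.0)))
E
```

```text
clock: 9.15
position: [0.6324, -0.246, 0.3248]
ee_rot: [-1.65, -2.317, -0.628]
force: [0.9, 1.4, 0.5]
width: 0.433
9.15 (array([ 1.,  0., -0.]), array([ 0.001, -0.001, -0.001])) [ 0.01  0.74  0.72  1.51 -0.89  1.44  1.29] [0.88014418 1.40760235 0.49847529] 39.863331056571255
9.2 (array([-0., -0., 50.]), array([ 0.001, -0.001,  0.001]))
```

View pics/wrist4.png

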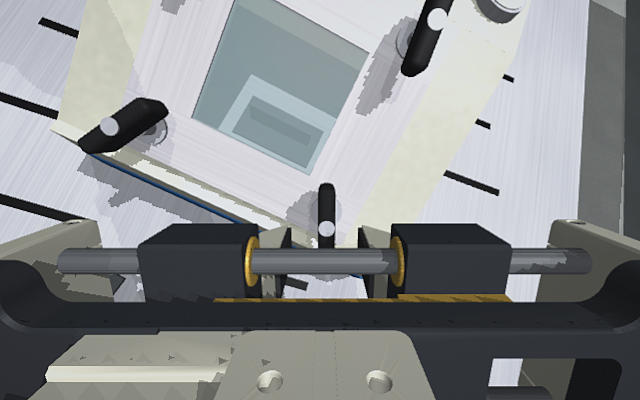

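The view shows the front right wing upright and centred between the fingers, at about (327,215). The rear right wing, top right, has turned.

```bash
python3 -m pendant '[[[0,0,25,0,0,0,0.13],[0,0,50,0,0,0,0.13],[0,0,50,0,0,0,1],[0,0,50,0,0,0,1],[0,0,50,0,0,0,1],[0,0,50,0,0,0,1],[0,0,50,0,0,0.12,1],[0,0,50,0,0,0.24,1],[0,0,50,0,0,0.36,1],[0,0,50,0,0,0.48,1],[0,0,50,0,0,0.6,1],[0,0,50,0,0,0.72,1],[0,0,50,0,0,0.72,1]]]' 50
python3 - <<'E'
from h import *
s=arm.observe();print(s['clock'],delta(*go('fr',0,.72)),s['joints'].round(2),s['force'],s['ft_torque'],s['width']*92)
for h in (.05,.0): print(delta(*go('rl',h)))
E
```

```text
clock: 10.82
position: [0.6352, -0.2233, 0.282]
ee_rot: [-2.273, -1.528, -0.453]
force: [-0.3, 0.2, 8.1]
width: 0.126
10.825 (array([ 0., -0.,  1.]), array([ 0.001, -0.001, -0.001])) [-0.09  0.82  0.84  1.57 -1.01  1.44  0.66] [-0.3419255   0.23920639  8.08074706] [0.12214358 0.39833898 0.04062356] 11.556781651259943
(array([  98., -181.,  -49.]), array([ 0.001, -0.001, -0.284]))
(array([  98., -181.,    1.]), array([ 0.001, -0.001, -0.284]))
```

```bash
python3 -m pendant '[[[0,0,0,0,0,0,0.13],[0,0,0,0,0,0,0.13],[0,0,-30,0,0,0,0.13],[0,0,-55,0,0,0,0.13],[25,-46,-55,0,0,-0.1,0.13],[50,-92,-55,0,0,-0.2,0.13],[75,-138,-55,0,0,-0.284,0.13],[98,-181,-50,0,0,-0.284,0.13],[98,-181,-50,0,0,-0.284,0.13],[98,-181,-50,0,0,-0.284,0.13]]]' 50
python3 - <<'E'
from h import *
from cell import get_image
import cv2
s=arm.observe();print(s['clock'],delta(*go('rl',.05)),s['joints'].round(2),s['force'],s['width']*92)
for n in ('wrist','side'): cv2.imwrite(f'pics/{n}5.png',get_image(n)[:,:,::-1])
s=arm.observe();print(s['clock'],delta(*go('rl',.0)))
E
```

```text
clock: 12.08
position: [0.4995, -0.1038, 0.3912]
ee_rot: [-2.06, -1.862, -0.528]
force: [0.1, -0.3, -0.2]
width: 0.433
12.075 (array([ 0., -0.,  0.]), array([ 0.001, -0.001,  0.002])) [-0.4   0.41  0.93  1.91 -0.81  1.31  0.77] [ 0.13399265 -0.31628071 -0.22152874] 39.879884985160494
12.175 (array([ 1., -0., 50.]), array([0.001, 0.   , 0.001]))
```

View pics/wrist5.png

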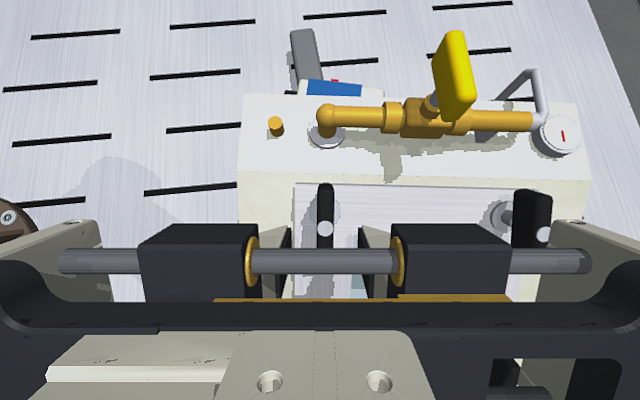

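View pics/side5.png

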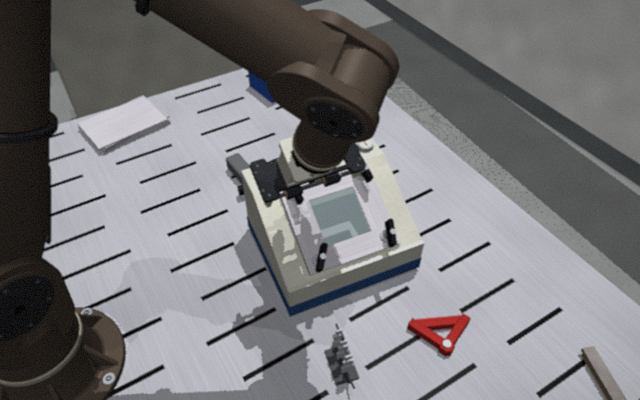

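```bash
python3 -m pendant '[[[0,0,25,0,0,0,0.13],[0,0,50,0,0,0,0.13],[0,0,50,0,0,0,1],[0,0,50,0,0,0,1],[0,0,50,0,0,0,1],[0,0,50,0,0,0,1],[0,0,50,0,0,0.12,1],[0,0,50,0,0,0.24,1],[0,0,50,0,0,0.36,1],[0,0,50,0,0,0.48,1],[0,0,50,0,0,0.6,1],[0,0,50,0,0,0.72,1],[0,0,50,0,0,0.72,1]]]' 50
python3 - <<'E'
from h import *
s=arm.observe();print(s['clock'],delta(*go('rl',0,.72)),s['joints'].round(2),s['force'],s['ft_torque'],s['width']*92)
print(delta(*winpose([-.08,0,.26],0)))
for h in (.05,.0): print(delta(*go('fl',h,.72)))
E
```

```text
clock: 13.8
position: [0.5018, -0.0809, 0.3476]
ee_rot: [-2.508, -0.983, -0.325]
force: [-5.3, -2.1, 9.4]
width: 0.126
13.8 (array([0., 0., 1.]), array([-0.001, -0.001, -0.001])) [-0.5   0.52  1.05  1.98 -0.94  1.31  0.17] [-5.29407088 -2.12050868  9.37331125] [-0.13520031  1.10192209  0.4260327 ] 11.551283202596455
(array([ -67.,  154., -218.]), array([-0.   , -0.001, -0.695]))
(array([-107.,   90.,  -49.]), array([-0.001, -0.001, -0.138]))
(array([-107.,   90.,    1.]), array([-0.001, -0.001, -0.138]))
```

```bash
python3 -m pendant '[[[0,0,0,0,0,0,0.13],[0,0,0,0,0,0,0.13],[0,0,-30,0,0,0,0.13],[0,0,-60,0,0,0,0.13],[-22,50,-120,0,0,-0.17,0.13],[-44,100,-180,0,0,-0.35,0.13],[-67,154,-218,0,0,-0.52,0.13],[-67,154,-218,0,0,-0.695,0.13],[-67,154,-218,0,0,-0.695,0.13],[-67,154,-218,0,0,-0.695,0.13]]]' 50
python3 - <<'E'
from h import *
from cell import get_image
import cv2,pickle
s=arm.observe();print(s['clock'])
im=get_image('wrist')[:,:,::-1].copy();cv2.imwrite('pics/w6.png',im);pickle.dump(s,open('w6.pkl','wb'))
g=im.max(2);p,M=chmat(V);N=M@Rw[:,2]
for k in SC:
    P=p+M@scr(k,.028); u=proj('wrist',P,s).astype(int)
    x0,y0=max(u[0]-30,0),max(u[1]-32,0);c=g[y0:y0+62,x0:x0+60]
    n,l,st,ce=cv2.connectedComponentsWithStats((c<60).astype(np.uint8))
    i=1+np.argmax(st[1:,4]);ys,xs=np.nonzero(l==i)
    pts=np.array([Rw.T@(M.T@(onplane('wrist',q,P,N,s)-p)-W0)*1000 for q in zip(xs+x0,ys+y0)])[:,:2].astype(np.float32)
    v=np.linalg.eigh(np.cov((pts-pts.mean(0)).T))[1][:,1]
    print(k,len(pts),pts.mean(0).round(1),'pca',np.degrees(np.arctan2(v[1],v[0])).round(1),cv2.minAreaRect(pts)[1:],'expect',np.degrees(PHI[k]-.72).round(1))
print(delta(*go('fl',.05,.72)),delta(*go('fl',0,.72)))
E
```

```text
clock: 15.05
position: [0.5472, -0.3227, 0.4683]
ee_rot: [-2.081, -1.83, -0.521]
force: [0.8, 0.3, -0.1]
width: 0.433
15.05
fl 329 [-68.3  72.6] pca 147.2 ((12.960714340209961, 56.434810638427734), 57.8067512512207) expect -31.9
fr 398 [-68.3 -76.5] pca 165.2 ((15.15757942199707, 53.61437225341797), 74.67247009277344) expect -14.7
rl 610 [71.3 72.5] pca 140.7 ((17.568294525146484, 53.974246978759766), 49.93047332763672) expect -39.8
rr 557 [ 71.8 -76.5] pca -173.6 ((56.75987243652344, 16.551191329956055), 3.6125268936157227) expect 8.0
(array([  9., -75., 167.]), array([-0.001, -0.002,  0.559])) (array([  9., -75., 217.]), array([-0.001, -0.002,  0.559]))
```

View pics/w6.png

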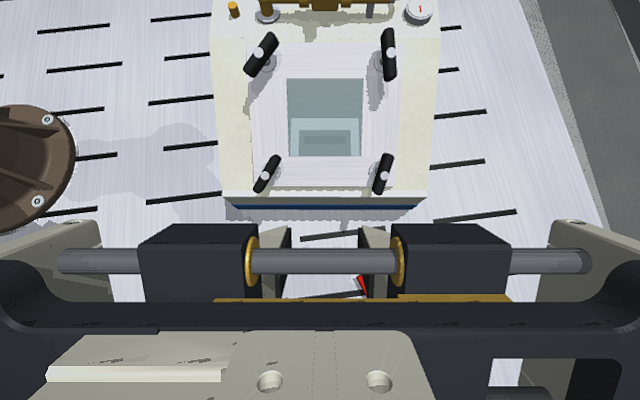

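```bash
python3 -m pendant '[[[5,-37,60,0,0,0.18,0.13],[9,-75,120,0,0,0.36,0.13],[9,-75,166,0,0,0.55,0.13],[9,-75,166,0,0,0.56,0.13],[9,-75,192,0,0,0.56,0.13],[9,-75,217,0,0,0.56,0.13],[9,-75,217,0,0,0.56,1],[9,-75,217,0,0,0.56,1],[9,-75,217,0,0,0.56,1],[9,-75,217,0,0,0.56,1]]]' 50
python3 - <<'E'
from h import *
s=arm.observe();print(s['clock'],delta(*go('fl',0,.72)),s['joints'].round(2),s['force'],s['ft_torque'],s['width']*92)
E
```

```text
clock: 16.35
position: [0.4861, -0.2045, 0.2821]
ee_rot: [-2.444, -1.157, -0.366]
force: [-6.4, 1.8, 7.0]
width: 0.13
16.35 (array([ 1., -0.,  2.]), array([-0.002, -0.002, -0.001])) [-0.16  0.66  0.94  1.95 -0.95  1.33  0.57] [-6.38197564  1.81876115  7.0057057 ] [0.57467921 1.31579681 0.63102361] 11.946832912555022
```

```bash
python3 -m pendant '[[[0,0,1,0,0,0.12,1],[0,0,1,0,0,0.25,1],[0,0,1,0,0,0.38,1],[0,0,1,0,0,0.5,1],[0,0,1,0,0,0.62,1],[0,0,1,0,0,0.74,1],[0,0,1,0,0,0.85,1],[0,0,1,0,0,0.87,1],[0,0,1,0,0,0.87,1]]]' 50
python3 - <<'E'
from h import *
s=arm.observe();print(s['clock'],delta(*go('fl',0,1.59)),s['joints'].round(2),s['force'],s['ft_torque'],s['width']*92)
print(delta(*go('rr',.05,.72)),delta(*go('rr',0,.72)))
E
```

```text
clock: 17.48
position: [0.4854, -0.2037, 0.2823]
ee_rot: [-2.651, -0.021, -0.088]
force: [-14.2, 3.0, 21.9]
width: 0.152
17.475 (array([ 1., -0.,  2.]), array([-0.005,  0.002,  0.   ])) [-0.25  0.76  1.12  1.95 -1.03  1.45 -0.2 ] [-14.20079096   2.95892984  21.90311892] [2.14435135 2.12517007 2.64060894] 13.93822906206921
(array([ 170., -117.,  -48.]), array([-0.006, -0.003, -1.567])) (array([ 170., -117.,    2.]), array([-0.006, -0.003, -1.567]))
```

```bash
python3 -m pendant '[[[0,0,0,0,0,0,0.13],[0,0,0,0,0,0,0.13],[0,0,-30,0,0,0,0.13],[0,0,-58,0,0,0,0.13],[30,-20,-58,0,0,-0.18,0.13],[70,-45,-58,0,0,-0.36,0.13],[110,-75,-58,0,0,-0.54,0.13],[150,-102,-55,0,0,-0.72,0.13],[170,-117,-55,0,0,-0.9,0.13],[170,-117,-50,0,0,-1.08,0.13],[170,-117,-48,0,0,-1.26,0.13],[170,-117,-48,0,0,-1.44,0.13],[170,-117,-48,0,0,-1.567,0.13],[170,-117,-48,0,0,-1.567,0.13]]]' 50
python3 - <<'E'
from h import *
from cell import get_image
import cv2
s=arm.observe();print(s['clock'],s['joints'].round(2),s['force'],s['width']*92)
for n in ('wrist','side'): cv2.imwrite(f'pics/{n}7.png',get_image(n)[:,:,::-1])
s=arm.observe();print(s['clock'],delta(*go('rr',.0,.72)))
E
```

```text
clock: 19.23
position: [0.6503, -0.1236, 0.3889]
ee_rot: [-1.966, -1.984, -0.555]
force: [-0.5, -0.2, 0.3]
width: 0.433
19.225 [-0.24  0.65  0.82  1.54 -0.92  1.45  0.79] [-0.51977007 -0.20158328  0.29962003] 39.84779658990878
19.325 (array([ 1., -2., 48.]), array([ 0.001, -0.001, -0.004]))
```

View pics/wrist7.png

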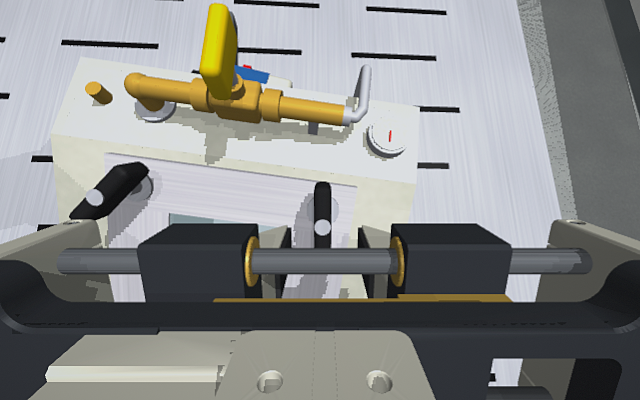

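View pics/side7.png

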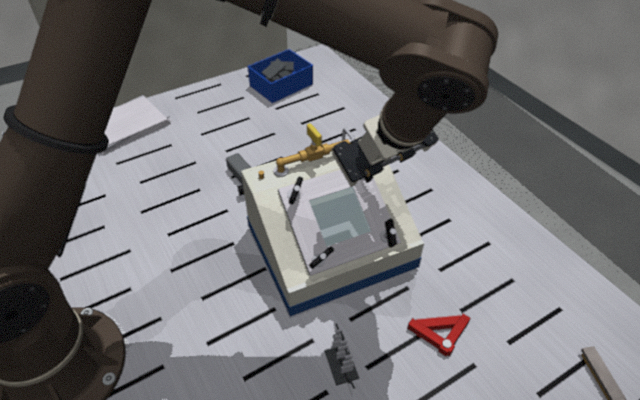

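```bash
python3 -m pendant '[[[0,-2,25,0,0,0,0.13],[0,-2,49,0,0,0,0.13],[0,-2,49,0,0,0,1],[0,-2,49,0,0,0,1],[0,-2,49,0,0,0,1],[0,-2,49,0,0,0,1],[0,-2,49,0,0,0.12,1],[0,-2,49,0,0,0.25,1],[0,-2,49,0,0,0.38,1],[0,-2,49,0,0,0.5,1],[0,-2,49,0,0,0.62,1],[0,-2,49,0,0,0.74,1],[0,-2,49,0,0,0.85,1],[0,-2,49,0,0,0.87,1],[0,-2,49,0,0,0.87,1]]]' 50
python3 - <<'E'
from h import *
s=arm.observe();print(s['clock'],delta(*go('rr',0,1.59)),s['joints'].round(2),s['force'],s['ft_torque'],s['width']*92)
print(delta(*go('fr',.05,.72)),delta(*go('fr',0,.72)))
E
```

```text
clock: 21.2
position: [0.6503, -0.1005, 0.3463]
ee_rot: [-2.521, -0.938, -0.312]
force: [-8.8, -1.6, 7.9]
width: 0.131
21.2 (array([ 1., -0.,  0.]), array([-0.003, -0.   ,  0.   ])) [-0.35  0.74  0.96  1.61 -1.04  1.46  0.02] [-8.76374707 -1.57865796  7.91426971] [0.00640401 1.28143835 1.84454904] 12.048280871623405
(array([-103.,   93.,  -50.]), array([-0.003, -0.001, -0.473])) (array([-103.,   93.,   -0.]), array([-0.003, -0.001, -0.473]))
```

```bash
python3 -m pendant '[[[0,0,0,0,0,0,0.13],[0,0,0,0,0,0,0.13],[0,0,-30,0,0,0,0.13],[0,0,-55,0,0,0,0.13],[-35,30,-55,0,0,-0.15,0.13],[-70,62,-55,0,0,-0.3,0.13],[-103,93,-50,0,0,-0.473,0.13],[-103,93,-50,0,0,-0.473,0.13],[-103,93,-50,0,0,-0.473,0.13]]]' 50
python3 - <<'E'
from h import *
from cell import get_image
import cv2
s=arm.observe();print(s['clock'],s['joints'].round(2),s['force'],s['width']*92)
for n in ('wrist','side'): cv2.imwrite(f'pics/{n}8.png',get_image(n)[:,:,::-1])
s=arm.observe();print(s['clock'],delta(*go('fr',.0,.72)))
E
```

```text
clock: 22.32
position: [0.6333, -0.2452, 0.3248]
ee_rot: [-2.273, -1.526, -0.452]
force: [1.0, -0.3, 0.5]
width: 0.436
22.325 [-0.05  0.78  0.85  1.51 -0.96  1.5   0.62] [ 0.99572596 -0.28662494  0.45835877] 40.10781235509832
22.425 (array([-2., -1., 49.]), array([ 0.   , -0.001,  0.   ]))
```

View pics/wrist8.png

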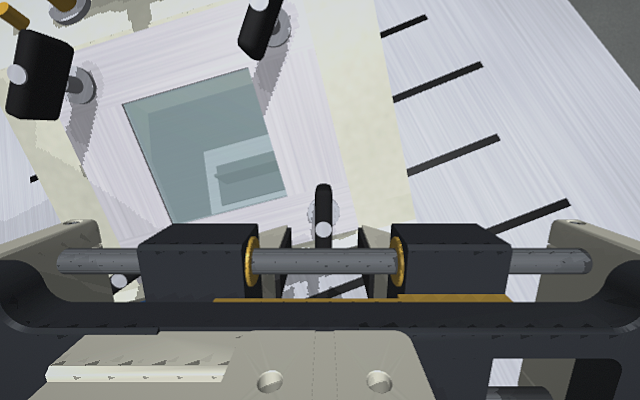

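View pics/side8.png

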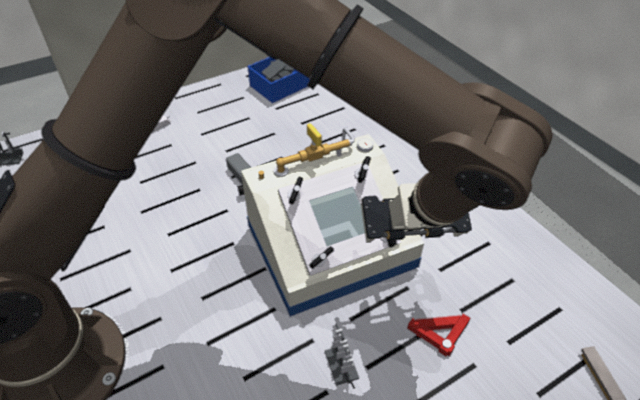

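```bash
python3 -m pendant '[[[-1,-1,25,0,0,0,0.13],[-1,-1,49,0,0,0,0.13],[-1,-1,49,0,0,0,1],[-1,-1,49,0,0,0,1],[-1,-1,49,0,0,0,1],[-1,-1,49,0,0,0,1],[-1,-1,49,0,0,0.12,1],[-1,-1,49,0,0,0.25,1],[-1,-1,49,0,0,0.38,1],[-1,-1,49,0,0,0.5,1],[-1,-1,49,0,0,0.62,1],[-1,-1,49,0,0,0.74,1],[-1,-1,49,0,0,0.85,1],[-1,-1,49,0,0,0.87,1],[-1,-1,49,0,0,0.87,1]]]' 50
python3 - <<'E'
from h import *
s=arm.observe();print(s['clock'],delta(*go('fr',0,1.59)),s['joints'].round(2),s['force'],s['ft_torque'],s['width']*92)
print(delta(*go('rl',.05,.72)),delta(*go('rl',0,.72)))
E
```

```text
clock: 24.3
position: [0.6337, -0.2231, 0.2816]
ee_rot: [-2.631, -0.419, -0.186]
force: [-8.8, 0.1, 7.6]
width: 0.151
24.3 (array([2., 0., 1.]), array([-0.002,  0.001,  0.   ])) [-0.15  0.88  0.98  1.58 -1.09  1.52 -0.15] [-8.80446583  0.0879725   7.59254844] [0.07093477 1.21365329 2.31532494] 13.92973017547926
(array([ -74., -191.,  -48.]), array([-0.002,  0.001, -0.433])) (array([ -74., -191.,    2.]), array([-0.002,  0.001, -0.433]))
```

```bash
python3 -m pendant '[[[0,0,0,0,0,0,0.13],[0,0,0,0,0,0,0.13],[0,0,-30,0,0,0,0.13],[0,0,-55,0,0,0,0.13],[-18,-48,-55,0,0,-0.1,0.13],[-37,-95,-55,0,0,-0.2,0.13],[-55,-143,-55,0,0,-0.3,0.13],[-74,-191,-48,0,0,-0.433,0.13],[-74,-191,-48,0,0,-0.433,0.13],[-74,-191,-48,0,0,-0.433,0.13]]]' 50
python3 - <<'E'
from h import *
from cell import get_image
import cv2
s=arm.observe();print(s['clock'],s['joints'].round(2),s['force'],s['width']*92)
for n in ('wrist','side'): cv2.imwrite(f'pics/{n}9.png',get_image(n)[:,:,::-1])
s=arm.observe();print(s['clock'],delta(*go('rl',.0,.72)))
E
```

```text
clock: 25.55
position: [0.5005, -0.1032, 0.3899]
ee_rot: [-2.509, -0.983, -0.327]
force: [0.5, 0.2, -0.5]
width: 0.436
25.55 [-0.49  0.48  1.09  1.92 -0.87  1.38  0.12] [ 0.45799515  0.23241687 -0.49993591] 40.13736571355575
25.65 (array([-0., -1., 49.]), array([ 0.001, -0.001, -0.002]))
```

View pics/wrist9.png

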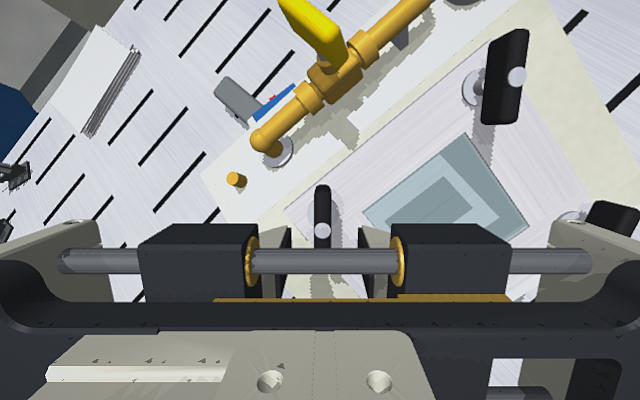

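```bash
python3 -m pendant '[[[0,-1,25,0,0,0,0.13],[0,-1,49,0,0,0,0.13],[0,-1,49,0,0,0,1],[0,-1,49,0,0,0,1],[0,-1,49,0,0,0,1],[0,-1,49,0,0,0,1],[0,-1,49,0,0,0.12,1],[0,-1,49,0,0,0.25,1],[0,-1,49,0,0,0.38,1],[0,-1,49,0,0,0.5,1],[0,-1,49,0,0,0.62,1],[0,-1,49,0,0,0.74,1],[0,-1,49,0,0,0.85,1],[0,-1,49,0,0,0.87,1],[0,-1,49,0,0,0.87,1]]]' 50
python3 - <<'E'
from h import *
s=arm.observe();print(s['clock'],delta(*go('rl',0,1.59)),s['joints'].round(2),s['force'],s['ft_torque'],s['width']*92)
print(delta(*winpose([-.08,0,.26],0.5)))
E
```

```text
clock: 27.52
position: [0.5025, -0.0792, 0.3471]
ee_rot: [-2.647, 0.159, -0.046]
force: [-4.3, 0.1, 8.1]
width: 0.13
27.525 (array([ 0.,  1., -0.]), array([-0.002, -0.   ,  0.002])) [-0.58  0.62  1.23  1.99 -1.01  1.43 -0.61] [-4.30080944  0.11430119  8.08182232] [0.19921641 0.42055908 1.51860244] 11.918421879130163
(array([  73.,  152., -219.]), array([-2.000e-03, -1.000e-03, -1.062e+00]))
```

```bash
python3 -m pendant '[[[0,0,0,0,0,0,0.13],[0,0,0,0,0,0,0.13],[0,0,-30,0,0,0,0.13],[0,0,-60,0,0,0,0.13],[24,50,-120,0,0,-0.18,0.13],[48,100,-180,0,0,-0.36,0.13],[73,152,-219,0,0,-0.54,0.13],[73,152,-219,0,0,-0.72,0.13],[73,152,-219,0,0,-0.9,0.13],[73,152,-219,0,0,-1.08,0.13],[73,152,-219,0,0,-1.26,0.13],[73,152,-219,0,0,-1.44,0.13],[73,152,-219,0,0,-1.56,0.13],[73,152,-219,0,0,-1.56,0.13]]]' 50
python3 - <<'E'
from h import *
from cell import get_image
import cv2,pickle
s=arm.observe();print(s['clock'])
im=get_image('wrist')[:,:,::-1].copy();cv2.imwrite('pics/w10.png',im);pickle.dump(s,open('w10.pkl','wb'))
for n in ('top','side'): cv2.imwrite(f'pics/{n}10.png',get_image(n)[:,:,::-1])
g=im.max(2);p,M=chmat(V);N=M@Rw[:,2]
for k in SC:
    P=p+M@scr(k,.028); u=proj('wrist',P,s).astype(int)
    x0,y0=max(u[0]-30,0),max(u[1]-32,0);c=g[y0:y0+62,x0:x0+60]
    n,l,st,ce=cv2.connectedComponentsWithStats((c<60).astype(np.uint8))
    i=1+np.argmax(st[1:,4]);ys,xs=np.nonzero(l==i)
    pts=np.array([Rw.T@(M.T@(onplane('wrist',q,P,N,s)-p)-W0)*1000 for q in zip(xs+x0,ys+y0)])[:,:2].astype(np.float32)
    v=np.linalg.eigh(np.cov((pts-pts.mean(0)).T))[1][:,1]
    print(k,len(pts),pts.mean(0).round(1),'pca',np.degrees(np.arctan2(v[1],v[0])).round(1),cv2.minAreaRect(pts)[1:],'expect',np.degrees(PHI[k]-1.57).round(1))
E
```

```text
clock: 29.28
position: [0.5452, -0.3238, 0.4683]
ee_rot: [-2.087, -1.823, -0.519]
force: [0.9, -0.2, -0.8]
width: 0.436
29.275
fl 178 [-64.   59.8] pca 109.4 ((12.03738021850586, 29.201126098632812), 20.07314682006836) expect -80.6
fr 408 [-68.6 -76.9] pca 126.7 ((16.029033660888672, 53.9808349609375), 37.229736328125) expect -63.4
rl 571 [70.8 73.2] pca 94.3 ((15.92713451385498, 55.589752197265625), 5.387278079986572) expect -88.5
rr 231 [ 59.8 -68. ] pca 141.1 ((10.955147743225098, 30.05714988708496), 51.24900436401367) expect -40.7
```

View pics/w10.png

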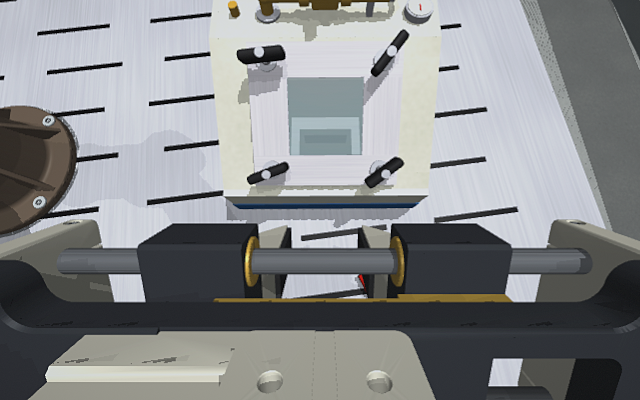

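View pics/side10.png

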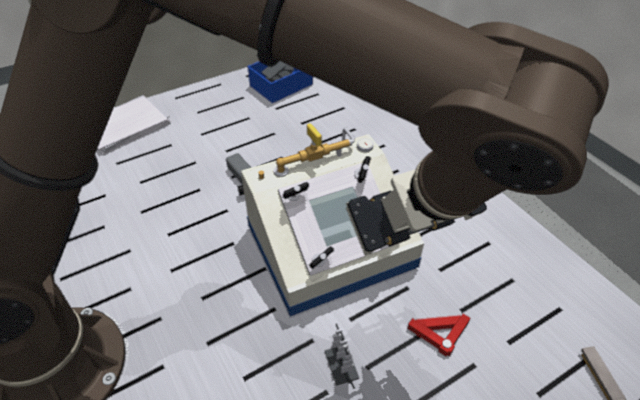

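```bash
cat >> h.py <<'E'
def valpose(P,yaw):
    p,M=chmat(V); Rn=M@np.diag([1.,-1,-1])@R.from_euler('z',yaw).as_matrix()
    return np.array([P[0],P[1],P[2]+.159]),Rn
E
python3 - <<'E'
from h import *
import cv2
p,M=chmat(V)
rays=[]
for n in('top','side'):
    im=cv2.imread(f'pics/{n}0.png');h=cv2.cvtColor(im,cv2.COLOR_BGR2HSV)
    m=cv2.inRange(h,(24,150,70),(34,255,255))
    k,l,st,ce=cv2.connectedComponentsWithStats(m);i=1+np.argmax(st[1:,4]);print(n,st[i],ce[i])
    rays.append(ray(n,ce[i]))
    for z in (.258,.266,.272):
        w=onplane(n,ce[i],np.array([0,0,z]),np.array([0,0,1.]));print(z,w.round(4),(M.T@(w-p)).round(4))
A=np.zeros((3,3));b=np.zeros(3)
for o,d in rays:
    d=d/np.linalg.norm(d);Q=np.eye(3)-np.outer(d,d);A+=Q;b+=Q@o
w=np.linalg.solve(A,b);print('tri',w,M.T@(w-p))
E
```

```text
top [285 187  23   8 133] [296.19548872 191.40601504]
0.258 [0.5988 0.0691 0.258 ] [ 0.0974 -0.0018  0.258 ]
0.266 [0.5981 0.0686 0.266 ] [ 0.0968 -0.0012  0.266 ]
0.272 [0.5975 0.0682 0.272 ] [ 0.0964 -0.0006  0.272 ]
side [308 125  13  21  98] [314.31632653 134.63265306]
0.258 [0.5981 0.063  0.258 ] [ 0.0913 -0.0019  0.258 ]
0.266 [0.593  0.0547 0.266 ] [0.0824 0.0021 0.266 ]
0.272 [0.5892 0.0484 0.272 ] [0.0757 0.0051 0.272 ]
tri [0.60031577 0.06883903 0.25287539] [ 0.09737412 -0.00333662  0.25287539]
```

Run:
```python
from h import *
p,M=chmat(V);g=p+M@np.array([.095,-.001,0]);print(g)
s=arm.observe();b=(s['position'],R.from_rotvec(s['ee_rot']).as_matrix())
print(delta(*valpose([g[0],g[1],.32],0)), delta(*valpose([g[0]-.0,g[1]-.2,.345],0)))
```

```text
[0.59769357 0.06678469 0.        ]
(array([353.,  -1., 176.]), array([-0.002, -0.489, -0.007])) (array([190.,  26.,  60.]), array([-0.002, -0.489, -0.007]))
```

```bash
python3 -m pendant '[[[50,0,0,0,-0.1,0,0.13],[110,0,30,0,-0.2,0,0.13],[160,0,60,0,-0.3,0,0.13],[210,0,85,0,-0.4,0,0.13],[260,0,110,0,-0.489,0,0.13],[310,0,140,0,-0.489,0,0.13],[353,-1,170,0,-0.489,-0.007,0.13],[353,-1,176,0,-0.489,-0.007,0.13],[353,-1,176,0,-0.489,-0.007,0.13],[353,-1,176,0,-0.489,-0.007,0.13]]]' 40
python3 - <<'E'
from h import *
from cell import get_image
import cv2,pickle
s=arm.observe();print(s['clock'],s['joints'].round(2),s['position'])
im=get_image('wrist')[:,:,::-1].copy();cv2.imwrite('pics/w11.png',im);pickle.dump(s,open('w11.pkl','wb'))
print(delta(*valpose([.5977,.0668,.26],0)))
E
```

```text
clock: 30.68
position: [0.5966, 0.0654, 0.4793]
ee_rot: [2.361, 2.073, 0.001]
force: [1.0, 0.4, 0.9]
width: 0.435
30.675 [-0.81  0.44  0.91  1.57 -0.35  1.31  0.03] [0.59658497 0.0654452  0.4793489 ]
(array([ 1.,  1., 60.]), array([ 0.   , -0.   , -0.001]))
```

View pics/w11.png

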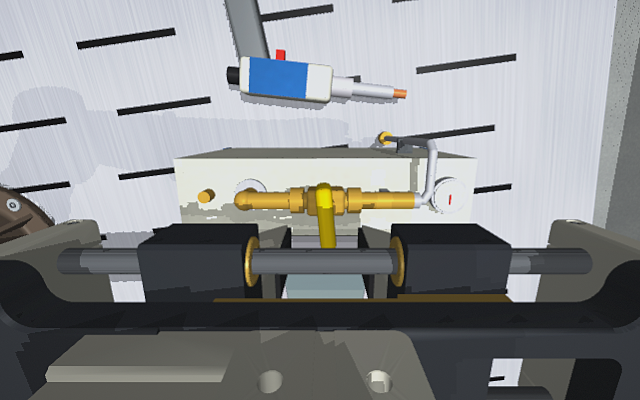

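Run:
```python
from h import *
import pickle,cv2
s=pickle.load(open('w11.pkl','rb'));p,M=chmat(V)
im=cv2.imread('pics/w11.png');h=cv2.cvtColor(im,cv2.COLOR_BGR2HSV);m=cv2.inRange(h,(26,150,60),(34,255,255))
for y in range(182,248,6):
    x=np.nonzero(m[y,300:350])[0]+300
    if len(x):
        o=[]
        for xx in (x.min(),x.max()):
            w=onplane('wrist',(xx,y),np.array([0,0,.272]),np.array([0,0,1.]),s);o.append((M.T@(w-p)*1000).round(1)[:2])
        print(y,x.min(),x.max(),*o)
cv2.imwrite('pics/w11c.png',cv2.resize(im[160:270,270:390],None,fx=5,fy=5,interpolation=cv2.INTER_CUBIC))
```

```text
188 316 328 [119.7   4.5] [119.7  -3.7]
194 316 331 [115.5   4.6] [115.5  -5.8]
200 316 332 [111.2   4.6] [111.2  -6.5]
206 317 332 [106.9   3.9] [106.9  -6.6]
212 317 332 [102.5   4. ] [102.5  -6.6]
218 319 332 [98.1  2.6] [98.1 -6.6]
224 319 332 [93.6  2.6] [93.6 -6.6]
230 320 332 [89.1  1.9] [89.1 -6.7]
236 320 334 [84.5  1.9] [84.5 -8.1]
242 323 332 [79.9 -0.2] [79.9 -6.7]
```

View pics/w11c.png

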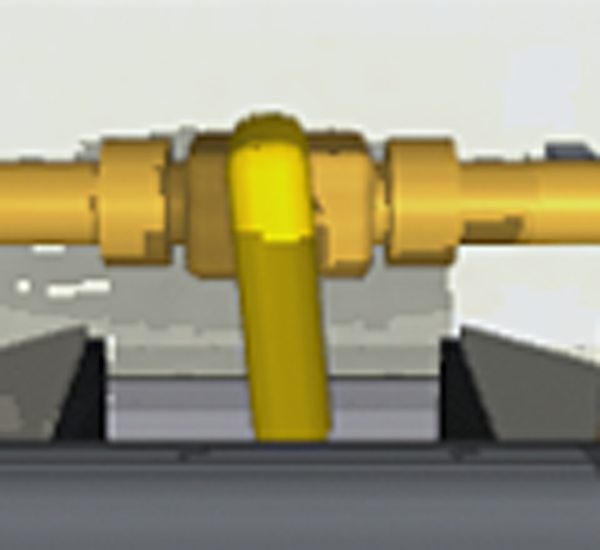

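```bash
python3 -m pendant '[[[1,2,30,0,0,-0.07,0.13],[1,2,60,0,0,-0.07,0.13],[1,2,60,0,0,-0.07,1],[1,2,60,0,0,-0.07,1],[1,2,60,0,0,-0.07,1],[1,2,60,0,0,-0.07,1]]]' 40
python3 - <<'E'
from h import *
s=arm.observe();print(s['clock'],delta(*valpose([.5977,.0668,.26],-.07)),s['joints'].round(2),s['force'],s['ft_torque'],s['width']*92)
E
```

```text
clock: 31.48
position: [0.5983, 0.0677, 0.4201]
ee_rot: [-2.282, -2.157, -0.0]
force: [-6.2, 0.7, 7.7]
width: 0.132
31.475 (array([-1., -1.,  1.]), array([-0.001, -0.001,  0.002])) [-0.78  0.48  0.86  1.66 -0.39  1.19  0.12] [-6.22321135  0.71116433  7.7181747 ] [-0.14900553  1.56329384  0.08214228] 12.104364032777086
```

```bash
python3 -m pendant '[[[0,0,0,0,0,-0.14,1],[0,0,0,0,0,-0.28,1],[0,0,0,0,0,-0.42,1],[0,0,0,0,0,-0.56,1],[0,0,0,0,0,-0.7,1],[0,0,0,0,0,-0.84,1],[0,0,0,0,0,-0.98,1],[0,0,0,0,0,-1.12,1],[0,0,0,0,0,-1.26,1],[0,0,0,0,0,-1.4,1],[0,0,0,0,0,-1.53,1],[0,0,0,0,0,-1.53,1],[0,0,0,0,0,-1.53,1]]]' 40
python3 - <<'E'
from h import *
s=arm.observe();print(s['clock'],delta(*valpose([.5977,.0668,.26],-1.6)),s['joints'].round(2),s['force'],s['ft_torque'],s['width']*92)
E
```

```text
clock: 33.1
position: [0.5987, 0.0681, 0.4201]
ee_rot: [0.159, 3.137, 0.003]
force: [-4.6, 2.0, 6.9]
width: 0.13
33.1 (array([ 1., -1.,  1.]), array([ 0.002,  0.   , -0.002])) [-0.53  0.4   0.47  1.64 -0.2   1.15  1.46] [-4.64190638  2.03871851  6.94106891] [ 0.30704693  1.00444795 -0.59095643] 11.959294426269558
```

Run:
```python
from h import *
p,M=chmat(V);g=p+M@np.array([-.07,0,0])
print(delta(*valpose([g[0],g[1],.45],0)))
```

```text
(array([   6., -166., -189.]), array([ 2.000e-03, -1.000e-03,  1.598e+00]))
```

```bash
python3 -m pendant '[[[0,0,0,0,0,0,0.13],[0,0,0,0,0,0,0.13],[0,0,-30,0,0,0,0.13],[0,0,-70,0,0,0,0.13],[0,0,-120,0,0,0.17,0.13],[0,-50,-160,0,0,0.34,0.13],[3,-100,-189,0,0,0.51,0.13],[6,-150,-189,0,0,0.68,0.13],[6,-166,-189,0,0,0.85,0.13],[6,-166,-189,0,0,1.02,0.13],[6,-166,-189,0,0,1.2,0.13],[6,-166,-189,0,0,1.37,0.13],[6,-166,-189,0,0,1.54,0.13],[6,-166,-189,0,0,1.598,0.13],[6,-166,-189,0,0,1.598,0.13],[6,-166,-189,0,0,1.598,0.13]]]' 40
python3 - <<'E'
from h import *
from cell import get_image
import cv2,pickle
s=arm.observe();print(s['clock'],s['force'],s['width'])
for n in ('wrist','top','side'):cv2.imwrite(f'pics/{n}12.png',get_image(n)[:,:,::-1])
pickle.dump(s,open('w12.pkl','wb'))
E
```

```text
clock: 35.1
position: [0.5768, -0.0965, 0.6078]
ee_rot: [-2.354, -2.08, -0.0]
force: [0.0, 0.3, 0.0]
width: 0.434
35.1 [0.02293934 0.33291364 0.00663316] 0.43445143517325596
```

View pics/wrist12.png

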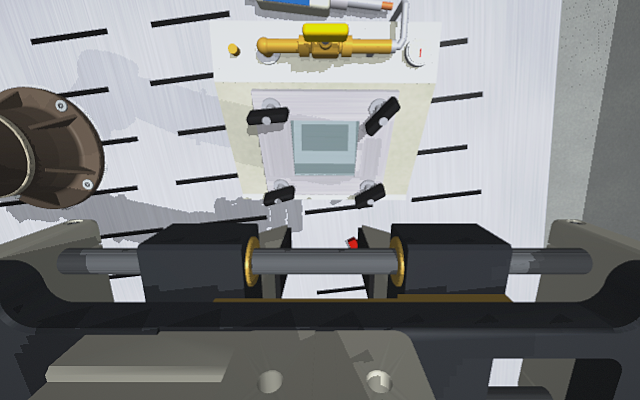

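View pics/side12.png

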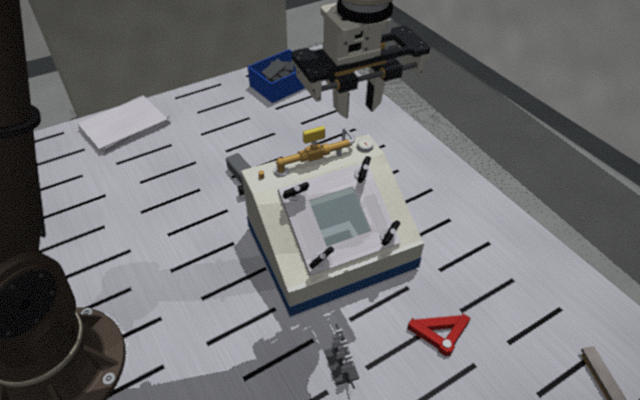

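View pics/top12.png

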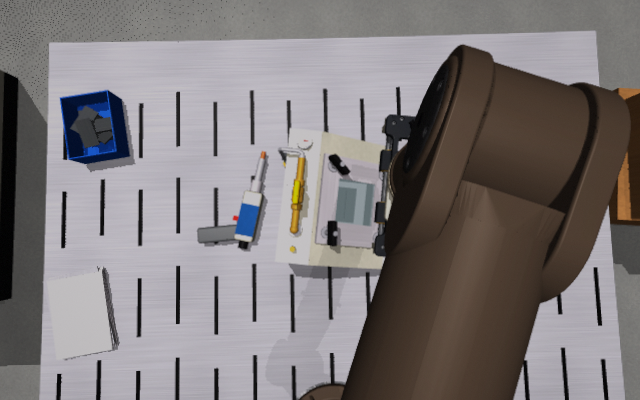

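Run:
```python
from h import *
import cv2,pickle
p,M=chmat(V);N=M@Rw[:,2]
res={}
for f in ('w1','w6','w10'):
    s=pickle.load(open(f+'.pkl','rb'));im=cv2.imread(f'pics/{f}.png');g=im.max(2)
    for k in SC:
        P=p+M@scr(k,.028); u=proj('wrist',P,s).astype(int)
        x0,y0=max(u[0]-30,0),max(u[1]-32,0);c=g[y0:y0+62,x0:x0+60]
        m=cv2.morphologyEx((c<60).astype(np.uint8),cv2.MORPH_CLOSE,np.ones((9,9)))
        n,l,st,ce=cv2.connectedComponentsWithStats(m);i=1+np.argmax(st[1:,4]);ys,xs=np.nonzero((l==i))
        pts=np.array([Rw.T@(M.T@(onplane('wrist',q,P,N,s)-p)-W0)*1000 for q in zip(xs+x0,ys+y0)])[:,:2].astype(np.float32)
        v=np.linalg.eigh(np.cov((pts-pts.mean(0)).T))[1][:,1];a=np.arctan2(v[1],v[0])
        res[f,k]=a;print(f,k,len(pts),np.degrees(a).round(1), ((res['w1',k]-a)%np.pi).round(2))
```

```text
w1 fl 480 -171.1 0.0
w1 fr 461 -153.1 0.0
w1 rl 709 -177.3 0.0
w1 rr 778 48.6 0.0
w6 fl 393 147.1 0.73Traceback (most recent call last):
  File "<stdin>", line 12, in <module>
  File "h.py", line 18, in onplane
    p,d=ray(n,px,s);return p+d*(((P0-p)@N)/(d@N))
        ~~~^^^^^^^^
  File "h.py", line 11, in ray
    m,p,Rc=cam(n,s); d=np.array([(px[0]-m['cx'])/m['fx'],(px[1]-m['cy'])/m['fy']]);u=d.copy()
           ~~~^^^^^
  File "h.py", line 6, in cam
    m=camera_model(n)
ValueError: time passes only in moves, steps and waits
```

```bash
sed -i 's/^from cell import camera_model, arm/from cell import camera_model as _cm, arm\nfrom functools import lru_cache\ncamera_model=lru_cache(None)(_cm)/' h.py
python3 - <<'E'
from h import *
import cv2,pickle
p,M=chmat(V);N=M@Rw[:,2]
res={}
for f in ('w1','w6','w10'):
    s=pickle.load(open(f+'.pkl','rb'));im=cv2.imread(f'pics/{f}.png');g=im.max(2)
    for k in SC:
        P=p+M@scr(k,.028); u=proj('wrist',P,s).astype(int)
        x0,y0=max(u[0]-30,0),max(u[1]-32,0);c=g[y0:y0+62,x0:x0+60]
        m=cv2.morphologyEx((c<60).astype(np.uint8),cv2.MORPH_CLOSE,np.ones((9,9)))
        n,l,st,ce=cv2.connectedComponentsWithStats(m);i=1+np.argmax(st[1:,4]);ys,xs=np.nonzero((l==i))
        pts=np.array([Rw.T@(M.T@(onplane('wrist',q,P,N,s)-p)-W0)*1000 for q in zip(xs+x0,ys+y0)])[:,:2].astype(np.float32)
        v=np.linalg.eigh(np.cov((pts-pts.mean(0)).T))[1][:,1];a=np.arctan2(v[1],v[0])
        res[f,k]=a;print(f,k,len(pts),np.degrees(a).round(1), ((res['w1',k]-a)%np.pi).round(2))
E
```

```text
w1 fl 480 -171.1 0.0
w1 fr 461 -153.1 0.0
w1 rl 709 -177.3 0.0
w1 rr 778 48.6 0.0
w6 fl 393 147.1 0.73
w6 fr 417 165.2 0.73
w6 rl 671 140.8 0.73
w6 rr 593 -174.4 0.75
w10 fl 384 110.4 1.37
w10 fr 458 126.6 1.4
w10 rl 632 93.5 1.56
w10 rr 238 140.9 1.53
```

Run:
```python
from cell import arm
print(arm.observe()['clock']);print(arm.sign_off())
```

```text
35.25
the job is handed in; nothing more can be done
None
```

I tightened the four screws crosswise in two rounds (front left, rear right, front right, rear left). I then opened the argon valve and handed the job in at 35.3 s of the 72 s allowed. The hand-in gave no verdict.

- **First round:** the wrist pictures showed each wing turned 0.73 to 0.75 rad.
- **Second round:** I measured total turns from the start of about 1.37 rad (front left), 1.40 (front right), 1.56 (rear left) and 1.53 (rear right).
    - **Front screws:** these readings are below the 1.57 rad travel, because each screw started somewhere between 0 and 0.2 rad. Both wings stopped against rising torque while the fingers slipped round them, so I take them to be on their stops. The pictures alone do not prove they are past 1.4 rad.
    - **Rear right reading:** it comes from a partly broken-up colour mask, so it is less exact than the others.
- **Valve:** the handle now lies in line with the pipe in all three cameras.
- **Surroundings:** I saw no contact with the glass, and the arm was clear with no load. The ship, the welding gun and the magnet looked unmoved in the last pictures. I judged that by eye, and the arm hid the ship and the magnet in the last top view.

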